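# Find the tight keeper screw on a board slide and free the carriage

## Robot

A 7-joint arm with a two-finger parallel gripper is mounted at the origin on a cart in front of the work surface, level with it; the furniture and walls round the work are solid. World frame = base frame: x ahead of the robot, y to its left, z up, the work surface at z = 0. Lengths are in mm, angles in degrees, forces in N, time in s.
With the tool pointing down it reaches from about 425 to 875 mm from the base axis. Payload 4.7 kg.
Tool frame: the origin (TCP) lies midway between the tips of the shut fingers; the grasp point (between the pads) lies 19 mm behind it; z points along the fingers, y is the line along which they close (so a half turn about z gives the same grasp; the last joint's range is limited). The gripper opens to 85 mm and grips with 20 to 120 N. Pads are 22 mm wide; open, the fingers measure 114 mm over their backs; the gripper's body (76 mm by 85 mm) begins 54 mm behind the grasp point. The pads swing forward as they close: fully open they stand 13 mm farther back than shut.
Start: joints at [64.635, 18.392, -4.016, 83.108, 1.295, 78.541, -3.26], TCP at [286.685, -583.384, 231.349] pointing down, gripper open.
Joint ranges: [-163.93, 163.93], [-17.29, 119.83], [-79.2, 71.16], [3.27, 140.29], [-89.18, 269.18], [5.43, 117.66], [-154.24, 154.24]. Speed limits (degrees/s): [147.25, 147.25, 180, 180, 180, 180, 180].

## Interface

Orientations are given as a 3x3 rotation matrix whose columns are the frame's x, y, z axes.
In Python, from workcell import * gives the robot as it stands.
- The arm moves only by the shell command python3 -m pendant 'ROWS' [FORCE]. ROWS is a JSON object of lists of equal length, an entry for each row: "slide": the shift along the tool's x, y, z in units of 50 mm (1.0 is 50 mm), a list of three; "spin": the turn about the tool's z in units of 5 degrees (1.0 is 5 degrees); "fingers": the finger opening in mm, from 0 to 85.4. In form: {"slide": [[x, y, z], ...], "spin": [spin, ...], "fingers": [fingers, ...]}. A call has 1 to 8 rows; each row is the pose to reach, as a shift and turn from the pose commanded when the call began, along the tool's axes at that moment; what a row does not reach only later rows make up. A row lasts 1/10 s, in which the tool goes at most 50 mm and 8.59 degrees, less where a joint would pass 70% of its speed; a pose out of reach is approached as far as the arm can. A call with a gripper value outside its range is refused whole. The fingers move at their own pace and stop on an object; FORCE is the grip in N (left out, the last holds). Time passes only in rows, so rows that repeat a pose let the fingers close. It gives the time, the measured TCP pose, the force, the opening and the grip force at its end, in the units of the state.
- sense(): the state, without advancing time (a new reading comes with each control period).
- snapshot(name): name is "side" or "top" or "wrist"; returns the picture (400x640x3 uint8, blue, green, red); there is no depth.
- camera_model(name): a dict with "vertical_fov" (degrees; the focal length in pixels is half the picture's height over the tangent of half this angle, whatever the lens; pixels are square), "cx", "cy" (the principal point, pixels), "R" (3x3) and "t" (3): a world point X has camera coordinates R X + t. Camera axes: x right, y down, z forward; pixel columns grow to the right and rows downward; lengths in mm; the calibration is good to about 2 mm. The wrist camera is an equidistant fisheye: a pixel r from the principal point sees the ray r / f radians off the axis. A picture is of the moment at which its call begins: read the wrist's pose just before it. camera_model takes no time and is no camera call; for the wrist camera it gives the pose at the moment of the call.
- finish_job(): hands the job in; it is judged then, once.
The state is a dict: "time_s": time; "qpos": joint angles; "qd": joint speeds; "effort": joint torques, N m; "ee_pos": TCP position; "orientation": TCP orientation; "ft_force": force on the tool from outside, world axes, zero at the start; "moment": the same for the moment, N m; "grip_width": finger opening in mm; "gripper_force": force on a finger pad.
Only numpy, scipy, OpenCV 4.12 (cv2) and the standard library are available. Lean on these libraries where they do the work, as an engineer would, in place of code of your own. Each camera call takes 0.05 s, during which the arm holds its last target. There are 200 camera calls.

## Task

The board carriage on the bench slide binds part-way because one of its four keeper thumb screws has been nipped up too tight. Slide the carriage gently by its orange grip towards the home stop until you feel it bind, without forcing it, and draw it back a centimetre or two; slacken the thumb screw at that spot by about a quarter turn anticlockwise, and then run the carriage fully home against the stop. Leave the other screws as they are, do not disturb the things standing about, and let go at the end.

Things in the scene. Friction and masses are not known exactly. Their poses are not given: they have to be found in the camera images.
- slide_base: hand-operated board slide: grey metal base 112 x 314 mm, 39 mm high at its end plates, fixed to the bench. Origin under its centre; its y axis runs along the track, and -y points to the home end (two rubber bumpers on that end plate). A dark steel keeper strip, top at 34 mm, runs along its +x (far) side and hides the edge of the carriage that runs under it
- track_start (a point): point above the track's middle line at the start end, 38 mm above the bench; track_start to track_home (290 mm apart) is the exact direction of travel
- track_home (a point): the same point at the home end, on the face of the bumpers
- travel (a joint): position of the carriage along the track, m: grows towards home; it is against the home stop at 0.226. Free running it drags with about 1 N; where it binds, the resistance climbs softly by about 1.5 N for each mm it is pushed on (it springs back when let go). 4 to 8 N is plainly felt; over 15 N at the tight spot damages it
- carriage: black carriage plate 60 mm long along the track, carrying a small blue circuit board, top of plate 38 mm above the bench (board parts up to 53 mm). Origin on the track's middle line, level with the bench, halfway along the plate; axes as slide_base
- carriage_grip (a point): centre of the grasping zone of the carriage's orange upright grip (rounded bar, 20 mm along the track, 14 mm across, from 38 to 88 mm above the bench, at the near side of the plate); this point is 75 mm above the bench
- carriage_lead (a point): point of the carriage's leading edge (home side), on the line of the screws, 38 mm above the bench. When the carriage starts to bind, this edge stands about 10 mm short of the axis of the screw that is too tight; the next screws are 43 mm or more away
- clamp_a: steel washer under thumb screw a, on the keeper strip, origin on the screw's axis, on the strip's top 34 mm above the bench; axes as slide_base. The order of the four along the strip changes from start to start
- screw_a_head (a point): point on the axis of thumb screw a at the middle of its head: upright black knurled cylinder 19 mm across (20.5 mm over the ribs), 26 mm tall, from 40 to 66 mm above the bench; this point is at 58 mm
- screw_a (a joint): angle of thumb screw a, rad: about 0 as found, grows as it is slackened (anticlockwise from above); holds by friction of about 0.04 N m. A screw that pinches lets go after about 0.6 rad
- clamp_b: steel washer under thumb screw b, on the keeper strip, origin on the screw's axis, on the strip's top 34 mm above the bench; axes as slide_base. The order of the four along the strip changes from start to start
- screw_b_head (a point): point on the axis of thumb screw b at the middle of its head: upright black knurled cylinder 19 mm across (20.5 mm over the ribs), 26 mm tall, from 40 to 66 mm above the bench; this point is at 58 mm
- screw_b (a joint): angle of thumb screw b, rad: about 0 as found, grows as it is slackened (anticlockwise from above); holds by friction of about 0.04 N m. A screw that pinches lets go after about 0.6 rad
- clamp_c: steel washer under thumb screw c, on the keeper strip, origin on the screw's axis, on the strip's top 34 mm above the bench; axes as slide_base. The order of the four along the strip changes from start to start
- screw_c_head (a point): point on the axis of thumb screw c at the middle of its head: upright black knurled cylinder 19 mm across (20.5 mm over the ribs), 26 mm tall, from 40 to 66 mm above the bench; this point is at 58 mm
- screw_c (a joint): angle of thumb screw c, rad: about 0 as found, grows as it is slackened (anticlockwise from above); holds by friction of about 0.04 N m. A screw that pinches lets go after about 0.6 rad
- clamp_d: steel washer under thumb screw d, on the keeper strip, origin on the screw's axis, on the strip's top 34 mm above the bench; axes as slide_base. The order of the four along the strip changes from start to start
- screw_d_head (a point): point on the axis of thumb screw d at the middle of its head: upright black knurled cylinder 19 mm across (20.5 mm over the ribs), 26 mm tall, from 40 to 66 mm above the bench; this point is at 58 mm
- screw_d (a joint): angle of thumb screw d, rad: about 0 as found, grows as it is slackened (anticlockwise from above); holds by friction of about 0.04 N m. A screw that pinches lets go after about 0.6 rad
- cement_can: small black and white can, 50 mm across, 78 mm tall; origin at the centre of its underside; stands near the slide and is not part of the job
- tape_black: roll of black tape lying flat, 66 mm across, 19 mm high; origin at the centre of its underside; stands near the slide and is not part of the job
- bit_case: flat grey case of bits, 47 x 92 x 20 mm; origin at the centre of its underside; stands near the slide and is not part of the job
- wick_spool: small yellow spool, 42 mm across, 10 mm high; origin at the centre of its underside; stands near the slide and is not part of the job

How it is judged:
By the outcome, as a careful person would: the job done as asked, in the order asked, and still so for the second after the job is handed in, with the robot touching nothing.
It also fails if it takes over 72 s, if anything falls off the work surface, if the arm or the gripper's body presses on something with over 40 N, if the wrist force passes 120 N, or if a joint passes its speed limit or range.

## Working session

There is one attempt and no reset: what is moved stays moved. The work goes in short steps, Python scripts to look and compute and a shell command to move; the robot and the scene stay as the last step left them, time stands still between calls to the robot, and variables do not carry over. Pictures are saved under pics/ and viewed, at most 10 in all, crops included, and the job is handed in when it is done.

```bash
mkdir -p pics
python3 - <<'E'
from workcell import *
import cv2,numpy as np
a=snapshot("top");b=snapshot("side")
cv2.imwrite("pics/top.png",a);cv2.imwrite("pics/side.png",b)
for n in("top","side"):
    m=camera_model(n);print(n,m)
s=sense();print(s)
E
```

```text
top {'vertical_fov': 46.16369098230664, 'cx': 316.09916565146506, 'cy': 197.2146224264806, 'R': array([[-0.01742004, -0.99948556, -0.02692865],
       [-0.98284504,  0.02206342, -0.18310881],
       [ 0.18360875,  0.02327693, -0.98272377]]), 't': array([ 246.19595687,  542.27659995, 1023.70731584])}
side {'vertical_fov': 51.522978393102555, 'cx': 318.27629435316953, 'cy': 199.91403904060078, 'R': array([[-0.97866304, -0.20500671, -0.01381666],
       [-0.06244514,  0.36081628, -0.93054404],
       [ 0.19575305, -0.90982628, -0.36591923]]), 't': array([ 598.13303555,   11.8875752 , 1000.14956564])}
{'time_s': 0.1, 'qpos': array([64.63747554, 18.43553092, -4.01611383, 83.16924293,  1.29470319,
       78.54327777, -3.26067351]), 'qd': array([-0.04806513, -0.04262988,  0.01596962, -0.15517692, -0.01924793,
        0.0015388 , -0.04457232]), 'effort': array([ 1.89382745e-04, -4.94875646e+01, -3.83914048e-01, -3.15207911e+01,
        1.30440234e-02,  7.47021841e-03, -1.99838865e-05]), 'ee_pos': array([ 286.41641557, -582.92966333,  230.31317349]), 'orientation': array([[ 8.97474226e-01,  4.41066040e-01, -8.72795488e-04],
       [ 4.41066894e-01, -8.97472856e-01,  1.57075757e-03],
       [-9.05024402e-05, -1.79467563e-03, -9.99998385e-01]]), 'ft_force': array([ 0.22115133, -0.76164474, -0.54832714]), 'moment': array([-0.01370845, -0.01267322, -0.00374445]), 'gripper_force': 0.0, 'grip_width': 85.18147487167847}
```

View pics/top.png

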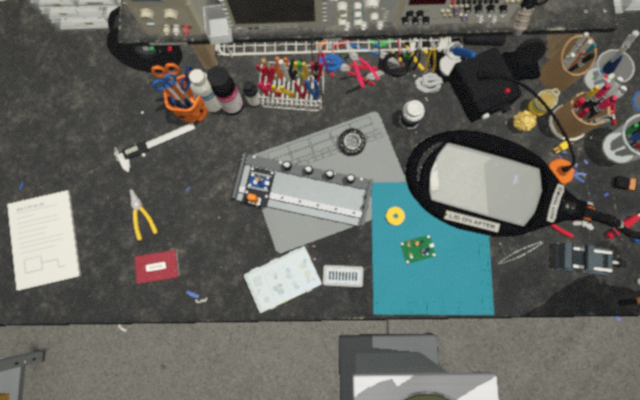

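View pics/side.png

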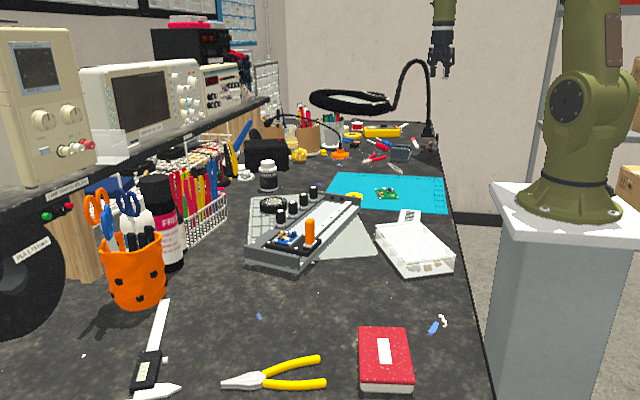

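The top view shows the slide from about (240,178) to (368,205), with the carriage at its left (start) end near (258,185) and four screws at (286,168) to (350,178). The side view shows the orange grip at (309,230) and the screws at (280,213), (292,207), (303,198) and (314,191). I'll enlarge both.

Run:
```python
import cv2,numpy as np
a=cv2.imread("pics/top.png")[140:240,225:385];b=cv2.imread("pics/side.png")[170:280,235:375]
cv2.imwrite("pics/c1.png",cv2.resize(a,None,fx=5,fy=5,interpolation=cv2.INTER_CUBIC))
cv2.imwrite("pics/c2.png",cv2.resize(b,None,fx=5,fy=5,interpolation=cv2.INTER_CUBIC))
```

```text
(no output)
```

View pics/c1.png

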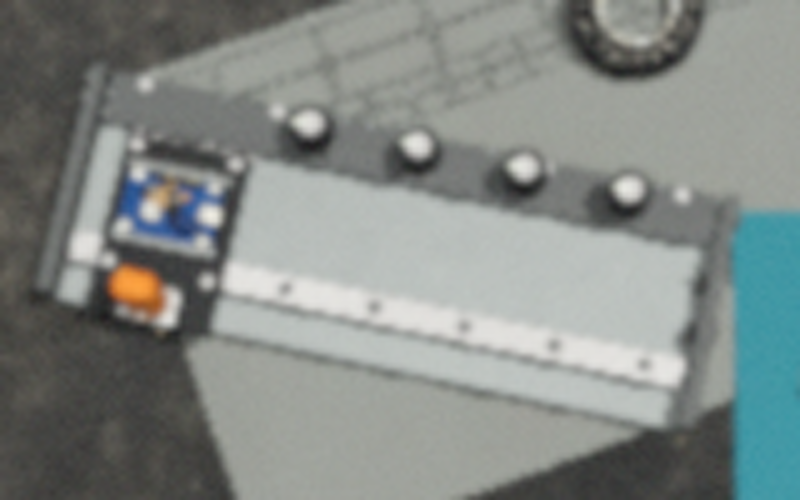

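View pics/c2.png

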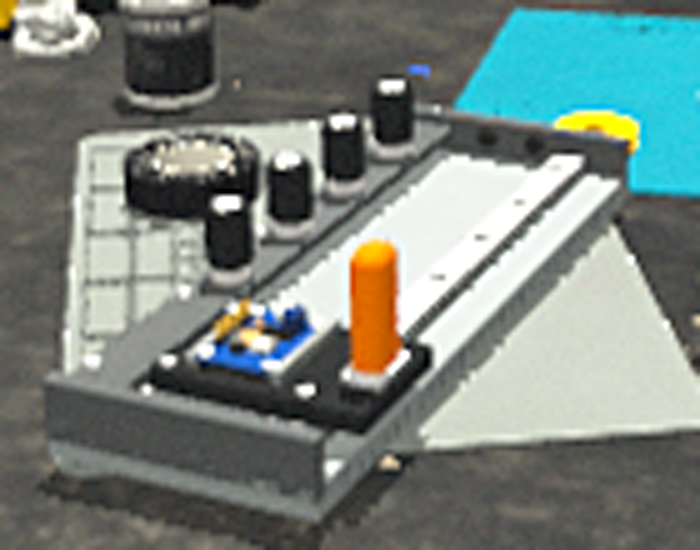

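The crops show the screw heads at top-crop (310,124), (418,147), (524,170), (630,190), matching side-crop (228,203), (290,160), (343,122), (392,85). The grip top is at top-crop (130,282) and side-crop (375,250).

```bash
cat > h.py <<'E'
from workcell import *
import numpy as np,cv2
def ray(n,u,v,m=None):
    m=m or camera_model(n);f=200/np.tan(np.radians(m["vertical_fov"]/2))
    R=np.array(m["R"]);t=np.array(m["t"]);x,y=u-m["cx"],v-m["cy"]
    if n=="wrist":
        r=np.hypot(x,y);th=r/f;d=np.array([x/r*np.sin(th),y/r*np.sin(th),np.cos(th)])
    else:
        d=np.array([x/f,y/f,1]);d/=np.linalg.norm(d)
    return -R.T@t,R.T@d
def tri(rs):
    A=sum(np.eye(3)-np.outer(d,d) for c,d in rs);b=sum((np.eye(3)-np.outer(d,d))@c for c,d in rs)
    return np.linalg.solve(A,b)
def plane(r,z): c,d=r;return c+d*(z-c[2])/d[2]
def proj(n,X,m=None):
    m=m or camera_model(n);f=200/np.tan(np.radians(m["vertical_fov"]/2))
    p=np.array(m["R"])@X+m["t"]
    if n=="wrist":
        q=np.hypot(p[0],p[1]);th=np.arctan2(q,p[2]);return m["cx"]+f*th*p[0]/q,m["cy"]+f*th*p[1]/q
    return m["cx"]+f*p[0]/p[2],m["cy"]+f*p[1]/p[2]
E
python3 - <<'E'
from h import *
np.set_printoptions(precision=1,suppress=True)
T=lambda p:ray("top",225+p[0]/5-.4,140+p[1]/5-.4)
S=lambda p:ray("side",235+p[0]/5-.4,170+p[1]/5-.4)
P=[]
for a,b in [((310,124),(228,203)),((418,147),(290,160)),((524,170),(343,122)),((630,190),(392,85)),((130,282),(375,250))]:
    X=tri([T(a),S(b)]);P.append(X);print(X, plane(T(a),66 if len(P)<5 else 88))
d=P[3]-P[0];print(np.degrees(np.arctan2(d[1],d[0])),np.linalg.norm(d))
for p in [(103,70),(42,297),(735,203),(680,427)]: print("plate",plane(T(p),39))
for p in [(632,40)]: print("tape",plane(T(p),10))
E
```

```text
[623.7 301.8  65.8] [623.1 301.6  66. ]
[611.7 252.2  65.6] [611. 252.  66.]
[600.3 203.8  65.2] [599.  203.7  66. ]
[589.2 155.7  66.2] [588.5 155.5  66. ]
[546.4 380.7  86.6] [546.6 380.5  88. ]
-103.2990528155039 150.13292520623665
plate [659.  402.4  39. ]
plate [549.9 429.9  39. ]
plate [587.3 105.4  39. ]
plate [482.6 134.7  39. ]
tape [676.  149.3  10. ]
```

Run:
```python
from h import *
np.set_printoptions(precision=1,suppress=True)
print(tri([ray("top",486,187),ray("side",350,101)]))
for p in [(410,180),(470,237),(486,187),(560,215),(486,135),(576,160)]:
    print(p,[plane(ray("top",*p),z) for z in (150,250,350)])
```

```text
[534.5 -94.1 223.6]
(410, 180) [array([561.2,  36.3, 150. ]), array([539.2,  54.4, 250. ]), array([517.1,  72.5, 350. ])]
(470, 237) [array([439.6, -78.8, 150. ]), array([430.2, -48.7, 250. ]), array([420.9, -18.7, 350. ])]
(486, 187) [array([ 542.7, -119.7,  150. ]), array([522.6, -85.4, 250. ]), array([502.5, -51.1, 350. ])]
(560, 215) [array([ 480.9, -264.5,  150. ]), array([ 467.2, -215.1,  250. ]), array([ 453.5, -165.8,  350. ])]
(486, 135) [array([ 654.9, -129. ,  150. ]), array([623.1, -93.7, 250. ]), array([591.4, -58.5, 350. ])]
(576, 160) [array([ 595.8, -310.3,  150. ]), array([ 570.2, -256.1,  250. ]), array([ 544.5, -202. ,  350. ])]
```

Run:
```python
from h import *
np.set_printoptions(precision=1,suppress=True)
for nm,p in [("neck top",(410,59)),("neck r",(431,110)),("neck base",(432,135)),("disc near edge",(350,112)),("disc top",(345,89))]:
    c,d=ray("side",*p); print(nm,[c+d*(y-c[1])/d[1] for y in (0,-100,-200,-300,-400,-500)])
c=cv2.resize(cv2.imread("pics/side.png")[40:150,290:470],None,fx=4,fy=4,interpolation=cv2.INTER_CUBIC)
t=cv2.resize(cv2.imread("pics/top.png")[60:260,400:640],None,fx=2.5,fy=2.5)
o=np.zeros((max(c.shape[0],0)+0,720,3),np.uint8);o[:c.shape[0],:c.shape[1]]=c
cv2.imwrite("pics/lamp.png",c)
```

```text
neck top [array([390.7,   0. , 335.1]), array([ 390.7, -100. ,  330.3]), array([ 390.8, -200. ,  325.4]), array([ 390.8, -300. ,  320.5]), array([ 390.8, -400. ,  315.6]), array([ 390.9, -500. ,  310.8])]
neck r [array([334.3,   0. , 220. ]), array([ 328.8, -100. ,  203.9]), array([ 323.4, -200. ,  187.9]), array([ 317.9, -300. ,  171.8]), array([ 312.5, -400. ,  155.7]), array([ 307. , -500. ,  139.6])]
neck base [array([327. ,   0. , 160.1]), array([ 320.8, -100. ,  138.2]), array([ 314.6, -200. ,  116.3]), array([ 308.5, -300. ,   94.4]), array([ 302.3, -400. ,   72.5]), array([ 296.1, -500. ,   50.6])]
disc near edge [array([527.9,   0. , 211.3]), array([ 541.3, -100. ,  194.4]), array([ 554.7, -200. ,  177.4]), array([ 568.1, -300. ,  160.5]), array([ 581.5, -400. ,  143.6]), array([ 594.8, -500. ,  126.7])]
disc top [array([541. ,   0. , 266.5]), array([ 555.6, -100. ,  255. ]), array([ 570.3, -200. ,  243.4]), array([ 584.9, -300. ,  231.9]), array([ 599.6, -400. ,  220.3]), array([ 614.2, -500. ,  208.8])]
```

View pics/lamp.png

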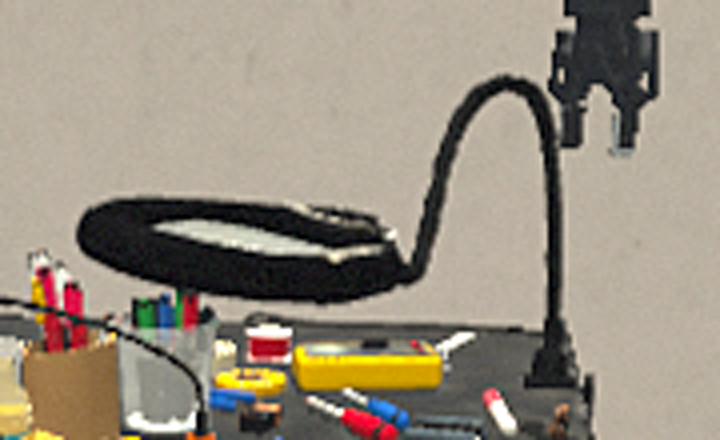

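The lamp disc is at about z 225, and its neck (crop (505,80)) reaches about z 320 between the arm and the work. I'll rise to clear them before crossing.

```bash
python3 -m pendant '{"slide":[[0,0,-1],[0,0,-2],[0,0,-3],[0,0,-4],[0,0,-4.2],[0,0,-4.2]],"spin":[0,0,0,0,0,0],"fingers":[60,60,60,60,60,60]}' 40
python3 - <<'E'
from h import *
s=sense();R=s["orientation"];print(s["qpos"])
for tgt in ([450,-250,440],[560,0,440],[547,381,440]): print((np.array(tgt)-s["ee_pos"])@R/50)
E
```

```text
time_s: 0.7
ee_pos: [287.0, -583.9, 443.5]
orientation: [[0.897, 0.441, 0.002], [0.441, -0.897, -0.004], [0.0, 0.004, -1.0]]
ft_force: [0.9, -0.2, -0.4]
grip_width: 59.9
gripper_force: 0.0
[ 63.86325827  18.46312495  -3.50626994  59.14281148   1.14142776
 102.18312963  -3.04242505]
[ 5.87098722 -4.55578044  0.05130675]
[10.05094787 -8.07255842  0.03710719]
[ 1.31788959e+01 -1.50257672e+01  8.32569469e-03]
```

```bash
python3 -m pendant '{"slide":[[0.8,-0.6,0],[1.6,-1.2,0],[2.4,-1.8,0],[3.2,-2.4,0],[4,-3.1,0],[4.8,-3.7,0],[5.4,-4.2,0],[5.9,-4.6,0]],"spin":[-1.4,-2.8,-4.2,-5.6,-7,-8.4,-9.8,-11.2],"fingers":[60,60,60,60,60,60,60,60]}'
python3 - <<'E'
from h import *
s=sense();R=s["orientation"];print(s["qpos"])
for tgt in ([560,20,440],[580,240,350],[547,381,300]): print((np.array(tgt)-s["ee_pos"])@R/50)
E
```

```text
time_s: 1.5
ee_pos: [450.4, -243.2, 438.7]
orientation: [[0.128, 0.992, -0.003], [0.992, -0.128, 0.002], [0.002, -0.004, -1.0]]
ft_force: [0.9, -0.1, 0.2]
grip_width: 60.1
gripper_force: 0.0
[ 46.69606312   1.53200723 -21.77215736  79.4292203    0.53931107
  99.37500169  17.67257915]
[ 5.50073183  1.50038892 -0.02203625]
[9.91252055 1.34115049 1.78648894]
[12.62321356  0.32970041  2.79500872]
```

```bash
python3 -m pendant '{"slide":[[0.9,0.3,0],[1.8,0.5,0],[2.7,0.7,0],[3.6,1,0],[4.5,1.2,0],[5.4,1.5,0],[6.2,1.5,0],[7,1.5,0]],"spin":[-1.3,-2.6,-3.9,-5.2,-6.5,-7.8,-9.1,-10.4],"fingers":[60,60,60,60,60,60,60,60]}'
python3 - <<'E'
from h import *
s=sense();R=s["orientation"];print(s["qpos"])
for tgt in ([580,240,350],[547,381,200]): print((np.array(tgt)-s["ee_pos"])@R/50)
E
```

```text
time_s: 2.3
ee_pos: [571.6, 91.3, 438.0]
orientation: [[-0.701, 0.713, -0.005], [0.713, 0.701, -0.001], [0.003, -0.004, -1.0]]
ft_force: [1.0, -0.1, 0.2]
grip_width: 59.9
gripper_force: 0.0
[ 21.92558267  12.68851634 -42.05113815  69.88166021   8.54753145
 100.78527942  26.62962102]
[1.99800285 2.21086037 1.75734113]
[4.46333958 3.7273992  4.75904478]
```

```bash
python3 -m pendant '{"slide":[[0.7,0.6,0.3],[1.4,1.2,0.7],[2.1,1.8,1.3],[2.8,2.4,2],[3.5,3,2.8],[4.1,3.5,3.7],[4.4,3.7,4.6],[4.4,3.7,4.7]],"spin":[-1,-2,-3,-4,-5,-6,-6.4,-6.4],"fingers":[60,60,60,60,60,60,60,60]}'
python3 - <<'E'
from h import *
s=sense();R=s["orientation"];print(s["qpos"],s["ee_pos"])
m=camera_model("wrist");im=snapshot("wrist");print(np.round(proj("wrist",np.array([546.4,380.7,88]),m),0),proj("wrist",np.array([623.7,301.8,66]),m),proj("wrist",np.array([611.7,252.2,66]),m))
cv2.imwrite("pics/w1.png",im);np.save("w1.npy",m,allow_pickle=True)
E
```

```text
time_s: 3.1
ee_pos: [547.5, 377.9, 200.2]
orientation: [[-0.972, 0.234, -0.006], [0.234, 0.972, -0.003], [0.006, -0.004, -1.0]]
ft_force: [0.5, 0.7, -0.5]
grip_width: 59.7
gripper_force: 0.0
[ -1.64470346  29.15921862 -49.4650467   81.43577422  21.93233915
  79.79471153  25.02737125] [547.46606104 377.89022184 200.23319518]
[322. 193.] (np.float64(264.7832242822916), np.float64(274.67486961821214)) (np.float64(218.15686276281164), np.float64(272.6552050813004))
```

View pics/w1.png

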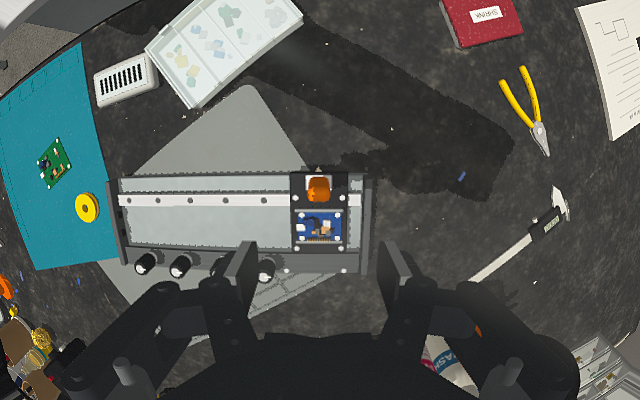

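The wrist picture shows the grip at about (318,188) and the first screw's head at (265,268), a few pixels off prediction. I'll take a closer crop.

Run:
```python
from h import *
m=np.load("w1.npy",allow_pickle=True).item();np.set_printoptions(precision=1,suppress=True)
print(m["vertical_fov"],-m["R"].T@m["t"],m["R"])
im=cv2.imread("pics/w1.png")[160:290,110:385]
im=cv2.resize(im,None,fx=2.9,fy=2.9,interpolation=cv2.INTER_CUBIC);cv2.imwrite("pics/c3.png",im)
```

```text
65.70646984690485 [478.7 394.2 343. ] [[ 0.2  1.  -0. ]
 [ 0.9 -0.2  0.3]
 [ 0.3 -0.1 -1. ]]
```

View pics/c3.png

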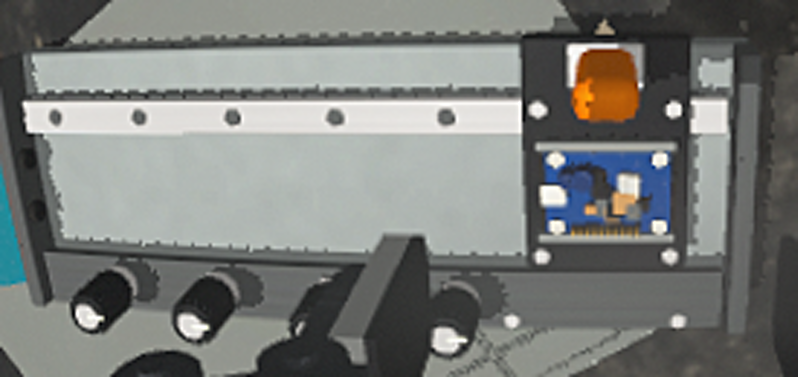

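Run:
```python
from h import *
m=np.load("w1.npy",allow_pickle=True).item();np.set_printoptions(precision=2,suppress=True)
for p,z in [((605,102),88),((447,338),66),((190,328),66),((88,316),66)]:
    print(plane(ray("wrist",110+p[0]/2.9,160+p[1]/2.9,m),z))
s=sense();g=plane(ray("wrist",110+605/2.9,160+102/2.9,m),88)
a=tri([ray("wrist",110+605/2.9,160+102/2.9,m),ray("top",225+130/5-.4,140+282/5-.4),ray("side",235+375/5-.4,170+250/5-.4)]);print(a)
print((np.array([a[0],a[1],58])-s["ee_pos"])@s["orientation"]/50, s["ft_force"])
```

```text
[547.67 377.48  88.  ]
[625.75 300.43  66.  ]
[603.66 200.4   66.  ]
[591.35 154.21  66.  ]
[547.01 379.12  86.49]
[-0.07  0.05  2.74] [-3.2   0.77 -4.24]
```

```bash
python3 -m pendant '{"slide":[[0,0,0.7],[-0.03,0.03,1.4],[-0.03,0.03,2],[-0.03,0.03,2.5],[-0.03,0.03,2.8],[-0.03,0.03,2.8],[-0.03,0.03,2.8]],"spin":[0,0,0,0,0,0,0],"fingers":[60,60,60,60,60,60,60]}' 40
python3 - <<'E'
from h import *
s=sense();print(s["ee_pos"],s["ft_force"],s["moment"])
m=camera_model("wrist");print(proj("wrist",np.array([547,379,88]),m))
cv2.imwrite("pics/w2.png",cv2.resize(snapshot("wrist")[150:390,190:450],None,fx=2.2,fy=2.2))
E
```

```text
time_s: 3.85
ee_pos: [553.2, 377.5, 66.7]
orientation: [[-0.971, 0.239, 0.0], [0.239, 0.971, 0.0], [0.0, 0.0, -1.0]]
ft_force: [0.3, 0.6, 0.5]
grip_width: 60.0
gripper_force: 0.0
[553.16989299 377.52616134  66.70231143] [0.30372869 0.59099078 0.47024751] [0.00253468 0.02411108 0.0177709 ]
(np.float64(319.31214895106126), np.float64(262.18313570275))
```

View pics/w2.png

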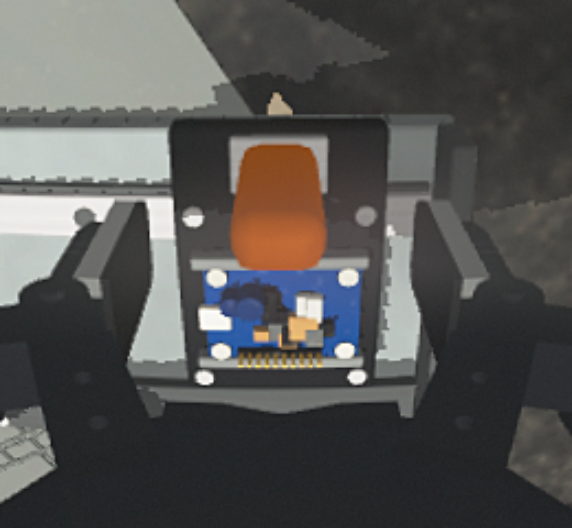

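The grip sits centred between the fingers (crop (280,215)). The TCP is about 6 mm too far in x, so I'll correct that and close.

```bash
python3 -m pendant '{"slide":[[0.06,0,0.08],[0.12,0,0.15],[0.12,0,0.15],[0.12,0,0.15],[0.12,0,0.15],[0.12,0,0.15],[0.12,0,0.15],[0.12,0,0.15]],"spin":[0,0,0,0,0,0,0,0],"fingers":[60,60,10,10,10,10,10,10]}' 40
python3 -m pendant '{"slide":[[0,0,0],[0,0,0],[0,0,0],[0,0,0]],"spin":[0,0,0,0],"fingers":[10,10,10,10]}'
```

```text
time_s: 4.7
ee_pos: [547.4, 379.0, 59.1]
orientation: [[-0.971, 0.239, 0.0], [0.239, 0.971, 0.0], [-0.0, 0.0, -1.0]]
ft_force: [-0.6, -0.1, 2.9]
grip_width: 19.4
gripper_force: 39.7
time_s: 5.1
ee_pos: [547.5, 379.0, 59.1]
orientation: [[-0.971, 0.239, 0.0], [0.239, 0.971, 0.0], [-0.0, 0.0, -1.0]]
ft_force: [-0.4, -0.4, 4.4]
grip_width: 19.4
gripper_force: 40.0
```

```bash
cat > f.py <<'E'
from h import *
g0=np.array([547.5,379.0]);d=np.array([-.232,-.973]);l=np.array([-.973,.232])
s=sense();f=s["ft_force"];p=s["ee_pos"][:2]-g0
print("travel %.1f lat %.1f  Falong %.1f Flat %.1f Fz %.1f w %.1f"%(p@d,p@l,f[:2]@d,f[:2]@l,f[2],s["grip_width"]))
E
python3 -m pendant '{"slide":[[0,-0.04,0],[0,-0.1,0],[0,-0.16,0],[0,-0.22,0],[0,-0.26,0],[0,-0.28,0],[0,-0.28,0]],"spin":[0,0,0,0,0,0,0],"fingers":[10,10,10,10,10,10,10]}' >/dev/null; python3 f.py
python3 -m pendant '{"slide":[[0,-0.02,0],[0,-0.04,0],[0,-0.06,0],[0,-0.06,0]],"spin":[0,0,0,0],"fingers":[10,10,10,10]}' >/dev/null; python3 f.py
python3 -m pendant '{"slide":[[0,-0.02,0],[0,-0.04,0],[0,-0.04,0]],"spin":[0,0,0],"fingers":[10,10,10]}' >/dev/null; python3 f.py
```

```text
travel 14.4 lat 0.1  Falong 0.2 Flat 0.8 Fz 5.5 w 19.1
travel 17.2 lat 0.1  Falong -0.5 Flat -0.4 Fz 5.4 w 19.4
travel 19.2 lat 0.1  Falong -1.3 Flat -0.2 Fz 5.6 w 19.8
```

```bash
python3 -m pendant '{"slide":[[0,-0.02,0],[0,-0.04,0],[0,-0.04,0]],"spin":[0,0,0],"fingers":[10,10,10]}' >/dev/null; python3 f.py
python3 -m pendant '{"slide":[[0,-0.02,0],[0,-0.03,0],[0,-0.03,0]],"spin":[0,0,0],"fingers":[10,10,10]}' >/dev/null; python3 f.py
```

```text
travel 21.2 lat 0.1  Falong 0.2 Flat 0.8 Fz 5.8 w 19.2
travel 22.6 lat 0.1  Falong -1.0 Flat -0.2 Fz 5.6 w 19.0
```

```bash
python3 -m pendant '{"slide":[[0,-0.02,0],[0,-0.04,0],[0,-0.04,0]],"spin":[0,0,0],"fingers":[10,10,10]}' >/dev/null; python3 f.py
python3 -m pendant '{"slide":[[0,-0.02,0],[0,-0.04,0],[0,-0.04,0]],"spin":[0,0,0],"fingers":[10,10,10]}' >/dev/null; python3 f.py
```

```text
travel 24.7 lat 0.0  Falong -1.2 Flat -0.2 Fz 6.2 w 19.6
travel 26.7 lat 0.1  Falong -1.3 Flat -0.7 Fz 4.9 w 19.3
```

```bash
python3 -m pendant '{"slide":[[0,-0.05,0],[0,-0.15,0],[0,-0.27,0],[0,-0.39,0],[0,-0.5,0],[0,-0.6,0],[0,-0.66,0],[0,-0.68,0]],"spin":[0,0,0,0,0,0,0,0],"fingers":[10,10,10,10,10,10,10,10]}' >/dev/null; python3 f.py
python3 -m pendant '{"slide":[[0,0,0],[0,-0.02,0],[0,-0.04,0],[0,-0.04,0]],"spin":[0,0,0,0],"fingers":[10,10,10,10]}' >/dev/null; python3 f.py
```

```text
travel 61.2 lat 0.1  Falong -0.3 Flat -0.4 Fz 5.3 w 19.0
travel 63.1 lat 0.1  Falong 0.8 Flat -1.2 Fz 5.5 w 19.2
```

```bash
for i in 1; do :; done
python3 -m pendant '{"slide":[[0,-0.02,0],[0,-0.04,0],[0,-0.06,0],[0,-0.08,0],[0,-0.08,0]],"spin":[0,0,0,0,0],"fingers":[10,10,10,10,10]}' >/dev/null; python3 f.py
python3 -m pendant '{"slide":[[0,-0.02,0],[0,-0.04,0],[0,-0.04,0]],"spin":[0,0,0],"fingers":[10,10,10]}' >/dev/null; python3 f.py
python3 -m pendant '{"slide":[[0,-0.02,0],[0,-0.04,0],[0,-0.04,0]],"spin":[0,0,0],"fingers":[10,10,10]}' >/dev/null; python3 f.py
```

```text
travel 67.1 lat 0.1  Falong -0.4 Flat -1.1 Fz 5.5 w 19.3
travel 69.1 lat 0.1  Falong -1.2 Flat -1.1 Fz 6.6 w 19.3
travel 71.1 lat 0.1  Falong -0.6 Flat -0.9 Fz 5.8 w 19.4
```

```bash
python3 -m pendant '{"slide":[[0,-0.02,0],[0,-0.04,0],[0,-0.04,0]],"spin":[0,0,0],"fingers":[10,10,10]}' >/dev/null; python3 f.py
python3 -m pendant '{"slide":[[0,-0.02,0],[0,-0.04,0],[0,-0.06,0],[0,-0.06,0]],"spin":[0,0,0,0],"fingers":[10,10,10,10]}' >/dev/null; python3 f.py
```

```text
travel 73.1 lat 0.1  Falong -0.2 Flat -0.8 Fz 6.7 w 19.2
travel 76.1 lat 0.0  Falong -1.1 Flat -0.9 Fz 5.5 w 19.4
```

Not the second screw either. The third should bind at about 118.

```bash
python3 -m pendant '{"slide":[[0,-0.05,0],[0,-0.15,0],[0,-0.27,0],[0,-0.39,0],[0,-0.5,0],[0,-0.6,0],[0,-0.68,0],[0,-0.7,0]],"spin":[0,0,0,0,0,0,0,0],"fingers":[10,10,10,10,10,10,10,10]}' >/dev/null; python3 f.py
python3 -m pendant '{"slide":[[0,0,0],[0,-0.02,0],[0,-0.04,0],[0,-0.06,0],[0,-0.06,0]],"spin":[0,0,0,0,0],"fingers":[10,10,10,10,10]}' >/dev/null; python3 f.py
python3 -m pendant '{"slide":[[0,-0.02,0],[0,-0.04,0],[0,-0.04,0]],"spin":[0,0,0],"fingers":[10,10,10]}' >/dev/null; python3 f.py
python3 -m pendant '{"slide":[[0,-0.02,0],[0,-0.04,0],[0,-0.04,0]],"spin":[0,0,0],"fingers":[10,10,10]}' >/dev/null; python3 f.py
```

```text
travel 111.7 lat 0.0  Falong -0.9 Flat -2.0 Fz 4.1 w 19.4
travel 114.5 lat 0.0  Falong -0.4 Flat -1.8 Fz 5.8 w 19.4
travel 116.4 lat 0.1  Falong -0.6 Flat -2.4 Fz 5.9 w 19.5
travel 118.3 lat 0.0  Falong -1.1 Flat -3.9 Fz 5.0 w 19.4
```

```bash
python3 -m pendant '{"slide":[[-0.01,-0.02,0],[-0.02,-0.03,0],[-0.02,-0.03,0]],"spin":[0,0,0],"fingers":[10,10,10]}' >/dev/null; python3 f.py
python3 -m pendant '{"slide":[[0,-0.02,0],[0,-0.03,0],[0,-0.03,0]],"spin":[0,0,0],"fingers":[10,10,10]}' >/dev/null; python3 f.py
```

```text
travel 119.4 lat 0.0  Falong -1.0 Flat -0.5 Fz 6.4 w 19.5
travel 120.5 lat 0.0  Falong -1.3 Flat -1.5 Fz 5.3 w 19.3
```

```bash
python3 -m pendant '{"slide":[[0,-0.02,0],[0,-0.03,0],[0,-0.03,0]],"spin":[0,0,0],"fingers":[10,10,10]}' >/dev/null; python3 f.py
python3 -m pendant '{"slide":[[0,-0.01,0],[0,-0.02,0],[0,-0.02,0]],"spin":[0,0,0],"fingers":[10,10,10]}' >/dev/null; python3 f.py
```

```text
travel 121.6 lat 0.1  Falong -4.2 Flat -1.7 Fz 4.6 w 19.4
travel 122.5 lat 0.1  Falong -4.7 Flat -2.3 Fz 5.0 w 19.7
```

```bash
python3 -m pendant '{"slide":[[0,-0.01,0],[0,-0.02,0],[0,-0.02,0]],"spin":[0,0,0],"fingers":[10,10,10]}' >/dev/null; python3 f.py;python3 f.py
```

```text
travel 123.1 lat 0.1  Falong -4.9 Flat -1.8 Fz 3.1 w 19.6
travel 123.1 lat 0.1  Falong -4.9 Flat -1.8 Fz 3.1 w 19.6
```

Bind felt at about 5 N, 123 mm along. That matches the third screw from the start end. Drawing back 15 mm and letting go.

```bash
python3 -m pendant '{"slide":[[0,0.04,0],[0,0.12,0],[0,0.2,0],[0,0.28,0],[0,0.32,0],[0,0.32,0],[0,0.32,0]],"spin":[0,0,0,0,0,0,0],"fingers":[10,10,10,10,10,10,10]}' >/dev/null; python3 f.py
python3 -m pendant '{"slide":[[0,0,0],[0,0,0],[0,0,0],[0,0,0],[0,0,0]],"spin":[0,0,0,0,0],"fingers":[50,50,50,50,50]}' >/dev/null; python3 f.py
python3 -m pendant '{"slide":[[0,0,-0.4],[0,0,-1],[0,0,-1.6],[0,0,-2.2],[0,0,-2.4],[0,0,-2.4]],"spin":[0,0,0,0,0,0],"fingers":[50,50,50,50,50,50]}'
python3 - <<'E'
from h import *
s=sense();print(s["qpos"]);print((np.array([602,202,170])-s["ee_pos"])@s["orientation"]/50)
E
```

```text
travel 109.0 lat 0.1  Falong -0.5 Flat -0.1 Fz 9.0 w 19.3
travel 108.6 lat 0.2  Falong -0.0 Flat 0.3 Fz 1.1 w 49.9
time_s: 15.9
ee_pos: [523.2, 274.3, 180.1]
orientation: [[-0.971, 0.239, 0.003], [0.239, 0.971, 0.001], [-0.002, 0.001, -1.0]]
ft_force: [-0.1, 0.4, -1.1]
grip_width: 49.8
gripper_force: 0.0
[ 12.64232845  20.10884826 -52.17120827  94.52955079  16.53187714
  73.34437405  33.57363326]
[-1.87543597 -1.0269546   0.20475954]
```

```bash
python3 -m pendant '{"slide":[[-0.2,-0.1,0],[-0.5,-0.3,0],[-0.8,-0.45,0],[-1.1,-0.6,0],[-1.4,-0.75,0],[-1.65,-0.9,0.2],[-1.8,-1,0.4],[-1.87,-1.03,0.6]],"spin":[1.6,3.2,4.8,6.4,8,9.7,11.4,13],"fingers":[44,44,44,44,44,44,44,44]}' >/dev/null
python3 -m pendant '{"slide":[[0,0,0],[0,0,0],[0,0,0]],"spin":[0,0,0],"fingers":[44,44,44]}'
python3 - <<'E'
from h import *
m=camera_model("wrist");im=snapshot("wrist");np.save("w3.npy",m,allow_pickle=True);cv2.imwrite("pics/w3.png",im)
s=sense();print(s["qpos"])
for p in ([602,202,66],[590,155,66]): print(proj("wrist",np.array(p),m))
cv2.imwrite("pics/c4.png",cv2.resize(im[150:350,200:440],None,fx=3,fy=3,interpolation=cv2.INTER_CUBIC))
E
```

```text
time_s: 17.0
ee_pos: [600.6, 202.1, 148.7]
orientation: [[-0.197, 0.98, -0.0], [0.98, 0.197, 0.0], [0.0, -0.0, -1.0]]
ft_force: [0.6, 0.8, 0.2]
grip_width: 44.0
gripper_force: 0.0
[  8.32526488  23.52766306 -37.33180627  90.4995518   14.82399651
  70.99644183 -20.23434031]
(np.float64(319.62946030493777), np.float64(204.4124696065397))
(np.float64(293.69067911644595), np.float64(255.67392078376898))
```

View pics/c4.png

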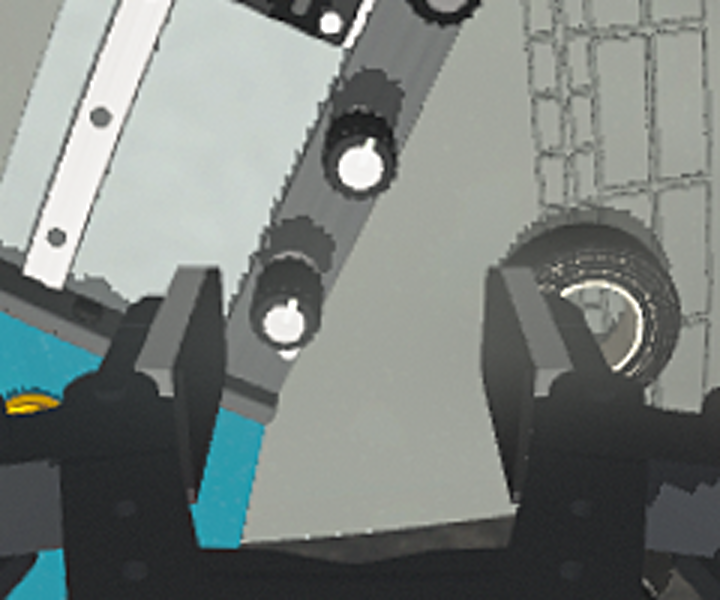

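Screw 3's head is at crop (361,163), within 1 px of prediction. The tape is well clear to the right. Descending.

```bash
python3 -m pendant '{"slide":[[0,0.03,0.3],[0,0.03,0.7],[0,0.03,1.1],[0,0.03,1.4],[0,0.03,1.5],[0,0.03,1.5],[0,0.03,1.5]],"spin":[0,0,0,0,0,0,0],"fingers":[44,44,44,44,44,44,44]}'
python3 - <<'E'
from h import *
s=sense();print((np.array([602,202,45])-s["ee_pos"])@s["orientation"]/50)
E
```

```text
time_s: 17.75
ee_pos: [603.0, 202.1, 74.5]
orientation: [[-0.194, 0.981, 0.001], [0.981, 0.194, 0.0], [0.0, 0.001, -1.0]]
ft_force: [-0.3, 0.7, -0.5]
grip_width: 44.1
gripper_force: 0.0
[ 0.00123808 -0.01980833  0.58958355]
```

```bash
python3 -m pendant '{"slide":[[0,-0.02,0.15],[0,-0.02,0.35],[0,-0.02,0.5],[0,-0.02,0.58],[0,-0.02,0.58],[0,-0.02,0.58]],"spin":[0,0,0,0,0,0],"fingers":[44,44,44,44,44,44]}' 
python3 -m pendant '{"slide":[[0,0,0],[0,0,0],[0,0,0],[0,0,0],[0,0,0],[0,0,0]],"spin":[0,0,0,0,0,0],"fingers":[10,10,10,10,10,10]}' 40
```

```text
time_s: 18.35
ee_pos: [601.5, 201.6, 44.7]
orientation: [[-0.194, 0.981, -0.0], [0.981, 0.194, -0.0], [-0.0, -0.0, -1.0]]
ft_force: [0.2, 0.3, 0.5]
grip_width: 44.5
gripper_force: 0.0
time_s: 18.95
ee_pos: [602.2, 201.8, 45.4]
orientation: [[-0.194, 0.981, 0.002], [0.981, 0.194, 0.0], [0.0, 0.002, -1.0]]
ft_force: [2.5, -0.0, 2.2]
grip_width: 16.7
gripper_force: 39.3
```

```bash
python3 -m pendant '{"slide":[[0,0,0],[0,0,0],[0,0,0],[0,0,0],[0,0,0],[0,0,0]],"spin":[-0.4,-1.2,-2.2,-3.2,-4,-4],"fingers":[10,10,10,10,10,10]}'
python3 -c "
from workcell import *
s=sense();print(s['moment'],s['qpos'])"
```

```text
time_s: 19.55
ee_pos: [602.3, 201.8, 45.4]
orientation: [[-0.518, 0.856, 0.002], [0.856, 0.518, 0.001], [-0.0, 0.002, -1.0]]
ft_force: [3.4, 1.4, 3.4]
grip_width: 16.6
gripper_force: 39.4
[ 0.1850185  -0.55664602  0.02155461] [  9.45874997  30.53268211 -39.04573846  95.48085265  21.35017285
  61.5337542   -4.82400327]
```

```bash
python3 -c "
from h import *
cv2.imwrite('pics/g1.png',snapshot('wrist'))"
python3 -m pendant '{"slide":[[0,0,0],[0,0,0],[0,0,0],[0,0,0],[0,0,0],[0,0,0],[0,0,0],[0,0,0]],"spin":[-0.4,-1.2,-2.2,-3.2,-4.2,-5.2,-6.2,-7],"fingers":[10,10,10,10,10,10,10,10]}' >/dev/null
python3 -m pendant '{"slide":[[0,0,0],[0,0,0],[0,0,0],[0,0,0],[0,0,0],[0,0,0],[0,0,0],[0,0,0]],"spin":[-0.8,-1.8,-2.8,-3.8,-4.8,-5.8,-6.7,-7],"fingers":[10,10,10,10,10,10,10,10]}'
python3 -c "
from h import *
s=sense();print(s['moment'],s['qpos'])
cv2.imwrite('pics/g2.png',snapshot('wrist'))"
```

```text
time_s: 21.2
ee_pos: [602.4, 202.1, 45.4]
orientation: [[-0.981, -0.194, 0.002], [-0.194, 0.981, 0.001], [-0.002, 0.001, -1.0]]
ft_force: [5.0, 0.3, 3.6]
grip_width: 16.6
gripper_force: 39.4
[ 0.35699987 -0.88971804 -0.05046894] [ 18.74558562  35.82172618 -52.71325141  95.15697694  31.01351528
  64.65726322  58.76222917]
```

```bash
python3 -m pendant '{"slide":[[0,0,0],[0,0,0],[0,0,0],[0,0,0]],"spin":[0,0,0,0],"fingers":[32,32,32,32]}'
python3 -m pendant '{"slide":[[0,0,-0.3],[0,0,-0.8],[0,0,-1.3],[0,0,-1.8],[0,0,-2.1],[0,0,-2.1],[0,0,-2.1]],"spin":[0,0,0,0,0,0,0],"fingers":[32,32,32,32,32,32,32]}'
python3 - <<'E'
from h import *
m=camera_model("wrist");im=snapshot("wrist");s=sense()
u,v=map(int,proj("wrist",np.array([602,202,66]),m))
w3=cv2.imread("pics/w3.png");g1=cv2.imread("pics/g1.png");g2=cv2.imread("pics/g2.png")
L=[]
for i,(a,b) in ((w3,(320,204)),(im,(u,v))): L.append(cv2.resize(i[b-30:b+30,a-40:a+40],(400,300),interpolation=cv2.INTER_CUBIC))
for i in (g1,g2): L.append(cv2.resize(i[180:360,200:440],(400,300)))
cv2.imwrite("pics/cmp.png",np.vstack([np.hstack(L[:2]),np.hstack(L[2:])]))
# directions of the marks in world: image-to-world yaw
m3=np.load("w3.npy",allow_pickle=True).item()
for mm in (m3,m): print(np.round(mm["R"][:2,:2],2))
E
```

```text
time_s: 21.65
ee_pos: [600.6, 201.2, 44.1]
orientation: [[-0.981, -0.193, -0.002], [-0.193, 0.981, -0.001], [0.002, -0.001, -1.0]]
ft_force: [-0.4, -0.3, 0.4]
grip_width: 32.1
gripper_force: 0.0
time_s: 22.35
ee_pos: [601.2, 201.3, 149.5]
orientation: [[-0.981, -0.194, -0.0], [-0.194, 0.981, -0.001], [0.0, -0.001, -1.0]]
ft_force: [-0.4, -0.3, -0.3]
grip_width: 31.9
gripper_force: 0.0
[[ 0.98  0.2 ]
 [ 0.19 -0.94]]
[[-0.19  0.98]
 [ 0.94  0.19]]
```

View pics/cmp.png

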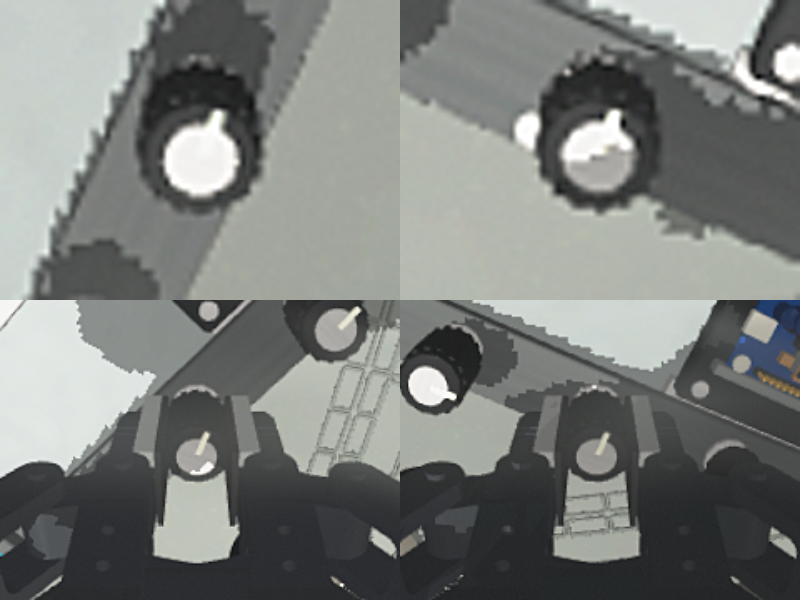

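The marker stays fixed in the tool frame during the turn (bottom pair), so the screw turned the full 90° with the gripper. Back to the grip.

Run:
```python
from h import *
s=sense();print((np.array([522.4,273.4,130])-s["ee_pos"])@s["orientation"]/50)
```

```text
[1.25871018 1.72416499 0.37523731]
```

```bash
python3 -m pendant '{"slide":[[0.15,0.2,0],[0.4,0.5,0],[0.65,0.85,0],[0.9,1.2,0],[1.1,1.5,0],[1.22,1.68,0],[1.26,1.72,0],[1.26,1.72,0]],"spin":[0.7,1.6,2.5,3.4,4.2,4.8,4.92,4.92],"fingers":[50,50,50,50,50,50,50,50]}'
python3 - <<'E'
from h import *
s=sense();print((np.array([522.4,273.4,59])-s["ee_pos"])@s["orientation"]/50)
m=camera_model("wrist");im=snapshot("wrist");u,v=proj("wrist",np.array([522.4,273.4,88]),m)
h=cv2.inRange(cv2.cvtColor(im,cv2.COLOR_BGR2HSV),(5,150,80),(20,255,255));y,x=np.where(h[100:300,250:400]);print(u,v,x.min()+250,x.max()+250,np.median(x)+250,y.min()+100,y.max()+100)
E
```

```text
time_s: 23.2
ee_pos: [522.4, 273.4, 148.8]
orientation: [[-0.973, 0.231, -0.001], [0.231, 0.973, -0.001], [0.001, -0.001, -1.0]]
ft_force: [-0.1, -0.1, -0.1]
grip_width: 50.1
gripper_force: 0.0
[-0.00230984  0.00264692  1.79636478]
318.81836883819363 214.23599257266815 303 330 317.0 189 263
```

```bash
python3 -m pendant '{"slide":[[0,0,0.3],[0,0,0.7],[0,0,1.1],[0,0,1.4],[0,0,1.6],[0,0,1.78],[0,0,1.78],[0,0,1.78]],"spin":[0,0,0,0,0,0,0,0],"fingers":[50,50,50,50,50,50,50,50]}' 
python3 -m pendant '{"slide":[[0,0,0],[0,0,0],[0,0,0],[0,0,0],[0,0,0],[0,0,0]],"spin":[0,0,0,0,0,0],"fingers":[10,10,10,10,10,10]}' 40
python3 f.py
```

```text
time_s: 24.05
ee_pos: [523.2, 274.0, 61.1]
orientation: [[-0.973, 0.232, 0.0], [0.232, 0.973, 0.0], [-0.0, 0.0, -1.0]]
ft_force: [-0.2, -0.5, 0.4]
grip_width: 50.0
gripper_force: 0.0
time_s: 24.65
ee_pos: [523.4, 273.9, 61.6]
orientation: [[-0.973, 0.232, 0.001], [0.232, 0.973, 0.0], [-0.001, 0.0, -1.0]]
ft_force: [-0.5, -0.7, 6.3]
grip_width: 19.1
gripper_force: 40.5
travel 107.8 lat -0.9  Falong 0.8 Flat 0.4 Fz 6.3 w 19.1
```

```bash
python3 -m pendant '{"slide":[[0,-0.03,0],[0,-0.08,0],[0,-0.14,0],[0,-0.2,0],[0,-0.25,0],[0,-0.28,0],[0,-0.28,0]],"spin":[0,0,0,0,0,0,0],"fingers":[10,10,10,10,10,10,10]}' >/dev/null; python3 f.py
python3 -m pendant '{"slide":[[0,-0.02,0],[0,-0.04,0],[0,-0.06,0],[0,-0.06,0]],"spin":[0,0,0,0],"fingers":[10,10,10,10]}' >/dev/null; python3 f.py
```

```text
travel 121.8 lat -1.0  Falong 0.7 Flat 1.3 Fz 6.5 w 19.1
travel 124.5 lat -1.0  Falong -1.0 Flat -0.2 Fz 6.9 w 19.2
```

```bash
python3 -m pendant '{"slide":[[0,-0.03,0],[0,-0.06,0],[0,-0.09,0],[0,-0.12,0],[0,-0.12,0]],"spin":[0,0,0,0,0],"fingers":[10,10,10,10,10]}' >/dev/null; python3 f.py
python3 -m pendant '{"slide":[[0,-0.05,0],[0,-0.12,0],[0,-0.22,0],[0,-0.32,0],[0,-0.42,0],[0,-0.5,0],[0,-0.54,0],[0,-0.54,0]],"spin":[0,0,0,0,0,0,0,0],"fingers":[10,10,10,10,10,10,10,10]}' >/dev/null; python3 f.py
```

```text
travel 130.7 lat -1.0  Falong -0.4 Flat 0.7 Fz 7.1 w 18.9
travel 158.0 lat -1.0  Falong 0.1 Flat 0.5 Fz 7.6 w 18.9
```

```bash
python3 -m pendant '{"slide":[[0,-0.05,0],[0,-0.12,0],[0,-0.22,0],[0,-0.32,0],[0,-0.42,0],[0,-0.48,0],[0,-0.5,0],[0,-0.5,0]],"spin":[0,0,0,0,0,0,0,0],"fingers":[10,10,10,10,10,10,10,10]}' >/dev/null; python3 f.py
python3 -m pendant '{"slide":[[0,-0.04,0],[0,-0.08,0],[0,-0.12,0],[0,-0.16,0],[0,-0.2,0],[0,-0.24,0],[0,-0.24,0]],"spin":[0,0,0,0,0,0,0],"fingers":[10,10,10,10,10,10,10]}' >/dev/null; python3 f.py
python3 - <<'E'
from h import *
m=camera_model("top")
for p in ((735,203),(680,427)): print((plane(ray("top",225+p[0]/5-.4,140+p[1]/5-.4),39)[:2]-np.array([547.5,379]))@np.array([-.232,-.973]))
E
```

```text
travel 182.8 lat -1.0  Falong 0.4 Flat 1.0 Fz 6.0 w 19.6
travel 194.8 lat -1.0  Falong 0.1 Flat 0.7 Fz 6.7 w 19.3
256.9934490159916
252.78502590918959
```

```bash
python3 -m pendant '{"slide":[[0,-0.04,0],[0,-0.08,0],[0,-0.12,0],[0,-0.16,0],[0,-0.18,0],[0,-0.18,0]],"spin":[0,0,0,0,0,0],"fingers":[10,10,10,10,10,10]}' >/dev/null; python3 f.py
python3 -m pendant '{"slide":[[0,-0.02,0],[0,-0.04,0],[0,-0.06,0],[0,-0.06,0]],"spin":[0,0,0,0],"fingers":[10,10,10,10]}' >/dev/null; python3 f.py
```

```text
travel 203.6 lat -1.0  Falong -1.1 Flat -0.0 Fz 7.6 w 19.4
travel 206.6 lat -1.0  Falong -0.1 Flat -0.4 Fz 5.9 w 19.9
```

```bash
python3 -m pendant '{"slide":[[0,-0.02,0],[0,-0.04,0],[0,-0.06,0],[0,-0.06,0]],"spin":[0,0,0,0],"fingers":[10,10,10,10]}' >/dev/null; python3 f.py
```

```text
travel 209.6 lat -1.0  Falong -0.8 Flat -0.3 Fz 6.8 w 18.9
```

```bash
python3 -m pendant '{"slide":[[0,-0.02,0],[0,-0.04,0],[0,-0.04,0]],"spin":[0,0,0],"fingers":[10,10,10]}' >/dev/null; python3 f.py
python3 -m pendant '{"slide":[[0,-0.02,0],[0,-0.04,0],[0,-0.04,0]],"spin":[0,0,0],"fingers":[10,10,10]}' >/dev/null; python3 f.py
```

```text
travel 211.6 lat -1.0  Falong -1.4 Flat 0.9 Fz 6.7 w 19.3
travel 213.6 lat -1.0  Falong 0.4 Flat 0.4 Fz 6.3 w 19.4
```

```bash
python3 -m pendant '{"slide":[[0,-0.02,0],[0,-0.04,0],[0,-0.04,0]],"spin":[0,0,0],"fingers":[10,10,10]}' >/dev/null; python3 f.py
python3 -m pendant '{"slide":[[0,-0.02,0],[0,-0.03,0],[0,-0.03,0]],"spin":[0,0,0],"fingers":[10,10,10]}' >/dev/null; python3 f.py
```

```text
travel 215.6 lat -1.0  Falong -0.6 Flat -0.2 Fz 7.3 w 19.0
travel 217.0 lat -1.0  Falong -1.2 Flat 0.7 Fz 7.0 w 19.1
```

```bash
python3 -m pendant '{"slide":[[0,-0.02,0],[0,-0.03,0],[0,-0.03,0]],"spin":[0,0,0],"fingers":[10,10,10]}' >/dev/null; python3 f.py
python3 -m pendant '{"slide":[[0,-0.02,0],[0,-0.03,0],[0,-0.03,0]],"spin":[0,0,0],"fingers":[10,10,10]}' >/dev/null; python3 f.py
```

```text
travel 217.9 lat -1.0  Falong -2.5 Flat 0.3 Fz 5.1 w 19.6
travel 218.0 lat -1.0  Falong -7.3 Flat -2.5 Fz 2.4 w 19.3
```

The carriage is against the stop: travel stalls at 218.0 mm while the force rises to 7 N. Letting go.

```bash
python3 -m pendant '{"slide":[[0,0,0],[0,0,0],[0,0,0],[0,0,0],[0,0,0]],"spin":[0,0,0,0,0],"fingers":[44,44,44,44,44]}' >/dev/null; python3 f.py
python3 -m pendant '{"slide":[[0,0,-0.3],[0,0,-0.8],[0,0,-1.3],[0,0,-1.8],[0,0,-2],[0,0,-2],[0,0,-2]],"spin":[0,0,0,0,0,0,0],"fingers":[44,44,44,44,44,44,44]}'
python3 - <<'E'
from h import *
p=np.array([547.5,379])+218*np.array([-.232,-.973])
m=camera_model("wrist");im=snapshot("wrist");print(proj("wrist",np.array([p[0]+.9,p[1],88]),m))
h=cv2.inRange(cv2.cvtColor(im,cv2.COLOR_BGR2HSV),(5,150,80),(20,255,255));y,x=np.where(h[100:300,250:400]);print(x.min()+250,x.max()+250,np.median(x)+250)
E
```

```text
travel 221.1 lat -0.5  Falong -0.3 Flat 0.2 Fz 0.5 w 44.5
time_s: 32.95
ee_pos: [496.5, 163.9, 160.3]
orientation: [[-0.973, 0.232, -0.001], [0.232, 0.973, -0.001], [0.0, -0.001, -1.0]]
ft_force: [-1.2, -0.1, -0.3]
grip_width: 43.9
gripper_force: 0.0
(np.float64(323.11307086118484), np.float64(209.75767914053395))
309 335 322.0
```

```bash
python3 -c "
from workcell import *
print(finish_job())"
```

```text
the job is handed in; nothing more can be done
None
```

The carriage bound at the third screw from the start end (about 5 N). I drew it back about 14 mm, slackened that screw 90° anticlockwise, ran the carriage home until it stalled against the stop, let go, and handed the job in at about 33 s.

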